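Press the sunk lid of a tilted mould case home and swing its hasp over

ROBOT

A 6-joint arm with a two-finger parallel gripper is mounted at the origin on a cart in front of the work surface, level with it; the furniture and walls round the work are solid. World frame = base frame: x ahead of the robot, y to its left, z up, the work surface at z = 0. Lengths are in m, angles in degrees, forces in N, time in s.
With the tool pointing down it reaches from about 0.325 to 0.775 m from the base axis. Payload 9.3 kg.
Tool frame: the origin (TCP) lies between the finger pads; the fingertips stand 8 mm ahead of it and the grasp point (between the pads) lies 11 mm behind it; z points along the fingers, y is the line along which they close (so a half turn about z gives the same grasp; the last joint's range is limited). The gripper opens to 85 mm and grips with 20 to 120 N. Pads are 22 mm wide; open, the fingers measure 114 mm over their backs; the gripper's body (76 mm by 85 mm) begins 54 mm behind the grasp point. The pads swing forward as they close: fully open they stand 13 mm farther back than shut.
Start: joints at [58.866, 14.817, 1.232, 76.415, 0, 81.257], TCP at [0.21, 0.509, 0.239] pointing down, gripper open.
Joint ranges: [-174.27, 174.27], [-52.1, 104.24], [-59.71, 78.15], [-110.17, 111.67], [-87.03, 83.33], [-180, 180]. Speed limits (degrees/s): [127.2, 127.2, 159.86, 180, 180, 180].

INTERFACE

Orientations are given as a 3x3 rotation matrix whose columns are the frame's x, y, z axes.
In Python, from cell import r, read_camera, cut_out gives the robot as it stands.
- The arm moves only by the shell command python3 -m crank 'ROWS' [OPENING] [FORCE]. ROWS is JSON, one flat list of numbers, 4 for each row, row after row: the shift along the tool's x, y, z in cm, then the turn about the tool's z in rad. In form: [dx, dy, dz, roll, dx, dy, dz, roll, ...]. A call has 1 to 12 rows; each row shifts and turns the commanded pose from where the row before left it, along the tool's axes as they then stand; what a row does not reach is not made up. A row lasts 1/10 s, in which the tool goes at most 50 mm and 8.59 degrees, less where a joint would pass 70% of its speed; a pose out of reach is approached as far as the arm can. A call with a gripper value outside its range is refused whole. OPENING is the opening, from 0 (shut) to 1 (fully open), set as the call begins (- or left out, the last holds). The fingers move at their own pace and stop on an object; FORCE is the grip in N (left out, the last holds). Time passes only in rows, so rows that do not move let the fingers close. It gives the time, the measured TCP pose, the force, the opening and the grip force at its end, in the units of the state.
- r.state(): the state, without advancing time (a new reading comes with each control period).
- read_camera(name): name is "scene" or "top" or "wrist"; returns a dict with "frame" (480x640x3 uint8, red, green, blue), "range_z" (480x640 float32, m along the optical axis (not along the pixel's ray), 0 where there is no reading), "fov_y" (degrees; the focal length in pixels is half the picture's height over the tangent of half this angle, whatever the lens; pixels are square), "cx", "cy" (the principal point, pixels), "R" (3x3) and "t" (3): a world point X has camera coordinates R X + t. Camera axes: x right, y down, z forward; pixel columns grow to the right and rows downward; lengths in m; the calibration is good to about 2 mm. A picture is of the moment at which its call begins.
- r.sign_off(): hands the job in; it is judged then, once.
Trained networks look in a picture, given as the dict that the camera call returned (one of the last four; its "shot" number tells which), for a name from the list of things; names that differ only in an ending like _2 or _b are one class to them, and where a whole thing is asked for, a point or a joint stands for the part that bears it (a point fixed in the world has none). Each returns a list of dicts, best first, with "conf" (0 to 1); they miss things now and then, are a little off and sometimes report something else, mostly with a low value. They report only what shows in the picture. A call takes as long as a camera call.
- cut_out(picture, target): "region" (480x640 bool, what is visible of it) and "box" ([left, top, width, height] in pixels, round what is visible of it).
The state is a dict: "time_s": time; "q": joint angles; "joint_vel": joint speeds; "joint_efforts": joint torques, N m; "ee_pos": TCP position; "tool_rot": TCP orientation; "ft_force": force on the tool from outside, world axes, zero at the start; "moment": the same for the moment, N m; "grip_width": finger opening in m; "finger_force": force on a finger pad.
Only numpy, scipy, OpenCV 4.12 (cv2) and the standard library are available. Lean on these libraries where they do the work, as an engineer would, in place of code of your own. Each camera call takes 0.05 s, during which the arm holds its last target. There are 200 camera calls.

TASK

The lid of the plywood mould case on the sloping pouring rest is stuck in its rubber seal, standing proud and askew. Press it down gently, pad by pad, until it sits fully home all round, and prove it with a steady push of about 25 N on the lid held for a second; then swing the steel hasp over the lid's staple and leave it lying flat. Leave the mallet, the sanding block and the brush where they are.

Things in the scene. Friction and masses are not known exactly. Their poses are not given: they have to be found in the camera images.
- rest: Wooden pouring rest, base board 235 x 176 mm, fixed on the table top; carries the case on a deck that slopes up away from its front at 32 degrees. Origin at table height under the deck's middle, x towards the high back, y left, z up.
- case: Open-topped plywood case, 174 (x) x 140 (y) x 86 (z) mm, fixed on the rest and tilted 32 degrees: its z axis (square to the lid) leans towards the rest's front, x runs up the slope, y to the left. Origin: centre of its underside. Walls 12 mm thick, inside 150 x 116 mm, rim at z = 86 mm. The lid's seat is at z = 44 mm; with the lid home the pads' tops are at z = 54 mm, 32 mm below the rim.
- lid: Aluminium lid, 145 x 111 x 8 mm, rubber-lipped, sunk in the case; origin: centre of its underside, axes as the case's. Starts 1-14 mm proud, askew. Seal friction holds it where it is left; a pad gives way under 7 to 15 N, another may then rise a little; at home it stops hard, so touch it at 15 mm/s or less: over 60 N cracks the plaster below. Pour collar 29 mm wide, 6 high, at x = -20, y = 8 mm.
- post_top (a point): Middle of the shoulder on top of the lid's steel lifting post (21 mm wide), 44 mm above the lid's underside at x = 0, y = -20 mm. A staple (loop 19 x 5 mm) stands 16 mm higher on it: up to z = 104 mm in the case's frame when home, 115 mm while proud.
- pad_lower_right (a point): Middle of the top face of the lower right press pad on the lid, a flat raised disc of 25 mm diameter; nearer the low front edge (x = -48 mm) and right (y = -32 mm) in the case's frame, 27 mm from the nearest end wall and 26 mm from the nearest side wall.
- pad_lower_left (a point): Middle of the top face of the lower left press pad on the lid, a flat raised disc of 25 mm diameter; nearer the low front edge (x = -48 mm) and left (y = +32 mm) in the case's frame, 27 mm from the nearest end wall and 26 mm from the nearest side wall.
- pad_upper_left (a point): Middle of the top face of the upper left press pad on the lid, a flat raised disc of 25 mm diameter; nearer the high back edge (x = +48 mm) and left (y = +32 mm) in the case's frame, 27 mm from the nearest end wall and 26 mm from the nearest side wall.
- pad_upper_right (a point): Middle of the top face of the upper right press pad on the lid, a flat raised disc of 25 mm diameter; nearer the high back edge (x = +48 mm) and right (y = -32 mm) in the case's frame, 27 mm from the nearest end wall and 26 mm from the nearest side wall.
- hasp (a joint): Angle of the hasp, rad: 0 closed (flat along the case's +y direction, over the staple), growing as it swings up and out to the right about the hinge line; starts between 2.05 and 2.4, limit 2.8. A stiff hinge (0.05 N m): it stays where it is left; a push on its outer side swings it over. With the lid not home it stops on the post's shoulder before it lies flat.
- hasp_hinge (a point): Middle of the hasp's hinge line, on top of the right wall of the case: x = 0, y = -64, z = 90.5 mm in the case's frame; the line runs along the case's x axis.
- hasp_tab (a point): Middle of the hasp's end tab, 83 mm from the hinge line. The hasp is a slotted steel strap, 20 mm wide along the hinge line, 4 mm thick; the tab is 58 to 94 mm from that line, its rolled end 9 mm thick reaching to 100 mm. The slot passes over the staple, which stands 11 mm above the closed strap.
- mallet: Beech mallet, 215 x 68 x 68 mm, lying to the right; to be left alone. Origin: centre of its underside.
- sanding_block: Cork sanding block, 66 x 110 x 31 mm, lying front right; to be left alone. Origin: centre of its underside.
- small_brush: Flat paint brush, 184 x 40 x 16 mm, lying front left; to be left alone. Origin: centre of its underside.

How it is judged:
By the outcome, as a careful person would: the job done as asked, in the order asked, and still so for the second after the job is handed in, with the robot touching nothing.
It also fails if it takes over 72 s, if anything falls off the work surface, if the arm or the gripper's body presses on something with over 40 N, if the wrist force passes 120 N, or if a joint passes its speed limit or range.

## Working session

There is one attempt and no reset: what is moved stays moved. The work goes in short steps, Python scripts to look and compute and a shell command to move; the robot and the scene stay as the last step left them, time stands still between calls to the robot, and variables do not carry over. Pictures are saved under pics/ and viewed, at most 10 in all, crops included, and the job is handed in when it is done.

```bash
ls; mkdir -p pics
cat > h.py <<'E'
import numpy as np, cv2
from cell import r, read_camera, cut_out
def f(p): return 240/np.tan(np.radians(p["fov_y"])/2)
def cloud(p):
    Z=p["range_z"]; v,u=np.mgrid[0:480,0:640]
    P=np.stack([(u-p["cx"])*Z/f(p),(v-p["cy"])*Z/f(p),Z],-1)
    return (P-np.array(p["t"]))@np.array(p["R"])   # R^T (P-t)
def proj(p,X):
    c=np.array(p["R"])@X+np.array(p["t"]); return c[:2]/c[2]*f(p)+[p["cx"],p["cy"]]
def save(p,n): cv2.imwrite("pics/"+n,p["frame"][...,::-1])
E
python3 - <<'E'
from h import *
for n in ["scene","top"]:
    p=read_camera(n); save(p,n+"0.png"); C=cloud(p)
    print(n,p["fov_y"],p["cx"],p["cy"],np.round(-np.array(p["R"]).T@p["t"],3))
    for o in ["rest","case","lid","post_top","pad_lower_right","pad_upper_left","hasp","hasp_tab","mallet","sanding_block","small_brush"]:
        for d in cut_out(p,o)[:2]:
            m=d["region"]&(p["range_z"]>0); print(o,round(d["conf"],2),d["box"],np.round(np.median(C[m],0),3) if m.any() else None)
print(r.state())
a=cv2.imread("pics/scene0.png");
E
```

```text
pics
scene 44.9729423146038 310.61434094460947 249.14360717267044 [ 0.046 -0.786  1.011]
rest 0.95 [274.2, 216.9, 137.3, 134.1] [ 0.513 -0.275  0.109]
case 0.77 [284.9, 217.1, 126.2, 108.8] [ 0.529 -0.267  0.131]
lid 0.81 [305.2, 230.5, 69.7, 85.6] [ 0.532 -0.263  0.127]
lid 0.7 [415.9, 290.1, 94.2, 88.7] [ 0.665 -0.514  0.051]
post_top 0.59 [275.4, 218.0, 136.2, 134.0] [ 0.514 -0.274  0.109]
post_top 0.57 [302.9, 227.0, 72.9, 89.5] [ 0.532 -0.263  0.126]
pad_lower_right 0.96 [302.6, 229.1, 73.4, 89.4] [ 0.532 -0.264  0.126]
pad_upper_left 0.88 [305.1, 230.8, 70.8, 81.2] [ 0.532 -0.263  0.127]
pad_upper_left 0.72 [285.0, 216.7, 128.9, 109.0] [ 0.529 -0.267  0.131]
hasp 0.86 [371.2, 238.0, 41.2, 25.3] [ 0.605 -0.328  0.192]
hasp_tab 0.83 [373.1, 238.3, 41.0, 25.0] [ 0.606 -0.323  0.184]
mallet 0.65 [416.7, 289.7, 92.6, 89.0] [ 0.665 -0.514  0.05 ]
sanding_block 0.75 [300.4, 366.3, 66.2, 56.7] [ 0.388 -0.424  0.028]
small_brush 0.69 [143.9, 213.9, 69.9, 29.4] [0.383 0.137 0.007]
top 46.59376743399076 325.4652290659197 240.4073552595117 [ 0.434 -0.185  1.212]
rest 0.82 [288.4, 170.8, 14
[... 908 characters left out ...]
  2.00033806e-03, 8.12553105e+01]), 'joint_vel': array([-0.06845647, -0.00852347, -0.0100472 ,  0.01090003, -0.12481473,
       -0.02811064]), 'joint_efforts': array([ 1.29466134e-03, -5.55400658e+01,  3.44736743e+01,  1.64199049e-03,
       -1.50858336e-04,  1.61019375e-05]), 'ee_pos': array([0.20949913, 0.50854297, 0.23927202]), 'tool_rot': array([[-9.24620458e-01,  3.80889757e-01, -3.77183080e-05],
       [ 3.80889757e-01,  9.24620459e-01,  5.08078043e-06],
       [ 3.68103365e-05, -9.66872365e-06, -9.99999999e-01]]), 'ft_force': array([-0.17970534, -0.52995997,  0.28922891]), 'moment': array([ 0.01348141, -0.05620903,  0.05279173]), 'finger_force': 0.0, 'grip_width': 0.08538781528707842}
```

Run:
```python
import cv2,numpy as np
a=cv2.imread("pics/scene0.png")[205:365,260:420]; b=cv2.imread("pics/top0.png")[155:300,280:440]
f=lambda i:cv2.resize(i,(400,400),interpolation=cv2.INTER_CUBIC)
cv2.imwrite("pics/crop0.png",np.hstack([f(a),f(b)]))
```

```text
(no output)
```

View pics/crop0.png

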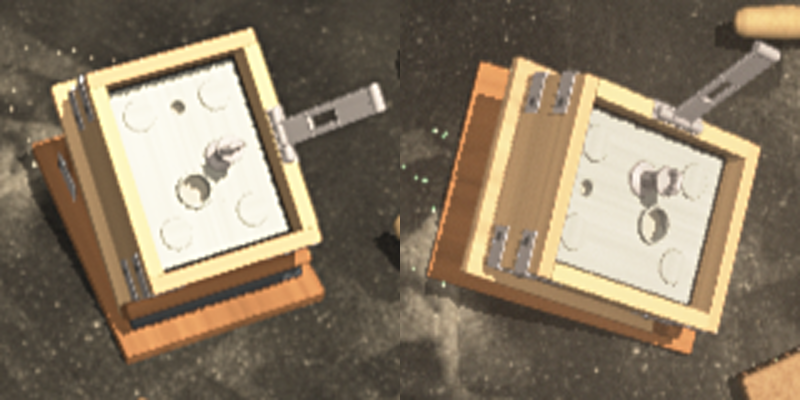

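View pics/top0.png

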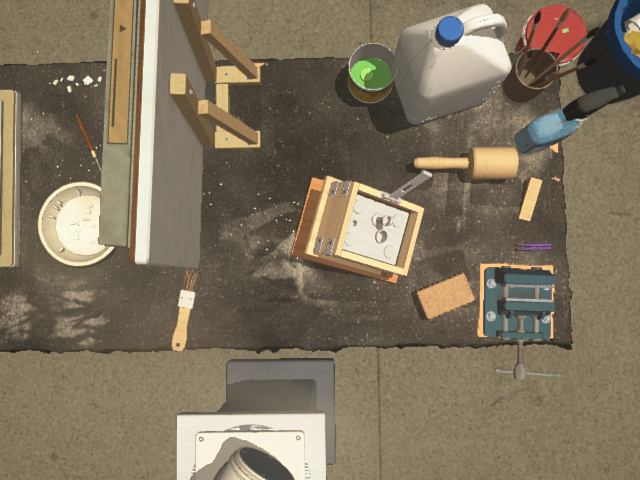

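```bash
cat > fit.py <<'E'
from h import *
T=np.radians(32)
def frame(yaw):
    c,s=np.cos(yaw),np.sin(yaw); Rz=np.array([[c,-s,0],[s,c,0],[0,0,1]])
    return Rz@np.array([[np.cos(T),0,-np.sin(T)],[0,1,0],[np.sin(T),0,np.cos(T)]])
def fit(p,verbose=True):
    d=cut_out(p,"case")[0]; C=cloud(p); x,y,w,h=map(int,d["box"])
    m=np.zeros((480,640),bool); m[max(y-3,0):y+h+3,max(x-3,0):x+w+3]=1
    m&=p["range_z"]>0
    P=C[m]; rng=np.random.default_rng(0); best=(0,)
    for yw in np.radians(np.arange(40,130,1)):
        n=frame(yw)[:,2]; q=P@n
        hist,e=np.histogram(q,np.arange(-.3,.6,.003))
        # rim and lid planes: take the strongest pair 
        k=hist.max()
        if k>best[0]: best=(k,yw,e[hist.argmax()])
    return P,best
E
python3 - <<'E'
from fit import *
from scipy.optimize import minimize
Ps=[]
for n in ["scene","top"]:
    p=read_camera(n); P,b=fit(p); print(n,len(P),b[0],np.degrees(b[1]),b[2])
    C=cloud(p)
    # colour gate for rim: bright yellow
    hsv=cv2.cvtColor(p["frame"],cv2.COLOR_RGB2HSV); x,y,w,h=map(int,cut_out(p,"case")[0]["box"])
    m=np.zeros((480,640),bool); m[y-3:y+h+3,x-3:x+w+3]=1
    m&=(hsv[...,2]>195)&(hsv[...,1]>60)&(p["range_z"]>0)
    Q=C[m]
    # ransac plane with tilt close to 32
    rng=np.random.default_rng(0);B=0
    for _ in range(3000):
        t=Q[rng.choice(len(Q),3,0)]; nn=np.cross(t[1]-t[0],t[2]-t[0]); L=np.linalg.norm(nn)
        if L<1e-6: continue
        nn/=L; nn*=np.sign(nn[2])
        if abs(np.degrees(np.arccos(nn[2]))-32)>4: continue
        k=abs((Q-t[0])@nn)<.003
        if k.sum()>B: B=k.sum();K=k
    R=Q[K]; c=R.mean(0); nn=np.linalg.svd(R-c)[2][2]; nn*=np.sign(nn[2])
    yaw=np.arctan2(-nn[1],-nn[0]); print(len(Q),B,"tilt",np.degrees(np.arccos(nn[2])),"yaw",np.degrees(yaw),c)
    # in-plane rectangle
    F=frame(yaw); uv=((R-c)@F[:,:2]*1000).astype(np.float32)
    rc=cv2.minAreaRect(uv); print("rect",rc)
    ctr=c+F[:,:2]@(np.array(rc[0])/1000); print("rim centre",ctr,"origin",ctr-.086*F[:,2])
p=read_camera("top"); C=cloud(p)
for y0 in np.arange(-.4,.6,.05):
    s=C[(abs(C[...,1]-y0)<.025)&(C[...,0]>.2)&(C[...,0]<.8)&(p["range_z"]>0)]
    print(round(y0,2),round(s[:,2].max(),3) if len(s) else None, end="; ")
E
```

```text
scene 15221 1859 73.0 0.15600000000000042
1763 1145 tilt 31.958822678245806 yaw 73.96026453963505 [ 0.51765539 -0.28185917  0.14202202]
rect ((9.645858764648438, -5.2928009033203125), (140.95697021484375, 173.70510864257812), 89.79403686523438)
rim centre [ 0.52500236 -0.27545989  0.14713355] origin [ 0.53759437 -0.23166098  0.07420141]
top 13432 1757 72.0 0.1530000000000004
2075 1360 tilt 32.171687899287214 yaw 74.0511114554301 [ 0.52158863 -0.26949815  0.15309503]
rect ((-6.76397705078125, -6.133934020996094), (140.3109130859375, 177.42733764648438), 89.89942932128906)
rim centre [ 0.52591027 -0.27669901  0.14951067] origin [ 0.53843282 -0.23288018  0.07657853]
-0.4 0.248; -0.35 0.248; -0.3 0.204; -0.25 0.195; -0.2 0.2; -0.15 0.177; -0.1 0.021; -0.05 0.027; -0.0 0.227; 0.05 0.462; 0.1 0.462; 0.15 0.439; 0.2 0.012; 0.25 0.011; 0.3 0.058; 0.35 0.056; 0.4 0.058; 0.45 0.057; 0.5 0.044; 0.55 0.046;
```

```bash
cat >> fit.py <<'E'
F=frame(np.radians(74.0)); O=np.array([.5255,-.2761,.1483])-.086*F[:,2]
def tocase(X): return (X-O)@F
def toworld(c): return O+F@np.array(c)
def pads(p):
    c=tocase(cloud(p)); ok=p["range_z"]>0
    m=ok&(abs(c[...,0])<68)&(c[...,2]>.04)&(c[...,2]<.072)&(abs(c[...,0])<.066)&(abs(c[...,1])<.05)
    out={}
    for n,(x,y) in dict(LR=(-48,-32),LL=(-48,32),UL=(48,32),UR=(48,-32)).items():
        k=m&(np.hypot(c[...,0]-x/1e3,c[...,1]-y/1e3)<.010)
        out[n]=(int(k.sum()),round(1e3*np.median(c[...,2][k]),1) if k.any() else None)
    k=m&~((abs(c[...,0])<.035)&(c[...,1]>-.04)&(c[...,1]<.03)); A=np.c_[c[k][:,:2],np.ones(k.sum())]; z=c[k][:,2]
    for _ in range(4):
        s=np.linalg.lstsq(A,z,rcond=None)[0]; g=abs(A@s-z)<.003; A,z=A[g],z[g]
    out["plane LR LL UL UR"]=[round(1e3*(s[0]*x+s[1]*y+s[2]),1) for x,y in ((-.048,-.032),(-.048,.032),(.048,.032),(.048,-.032))]
    return out
def hasp(p):
    c=tocase(cloud(p)); k=(p["range_z"]>0)&(abs(c[...,0])<.009)&(c[...,2]>.098)&(c[...,2]<.2)
    d=np.hypot(c[...,1]+.064,c[...,2]-.0905); k&=(d>.03)&(d<.1)
    q=c[k]; return k.sum(), np.median(np.arctan2(q[:,2]-.0905,q[:,1]+.064)) if k.any() else None
E
python3 - <<'E'
from fit import *
for n in ["scene","top"]:
    p=read_camera(n); print(pads(p),hasp(p))
C=cloud(p); k=(p["range_z"]>0)&(C[...,1]>-.12)&(C[...,1]<.3)&(C[...,0]>.15)
for z0 in (.05,.1,.2,.3,.4):
    s=C[k&(C[...,2]>z0)]; print(z0,np.round(np.percentile(s,[.3,99.7],axis=0),3).tolist())
for n,c in dict(LR=(-48,-32,54),LL=(-48,32,54),UL=(48,32,54),UR=(48,-32,54),post=(0,-20,88),hinge=(0,-64,90.5)).items(): print(n,np.round(toworld(np.array(c)/1e3),4))
print(np.round(F,3).tolist(), r.state()["tool_rot"].round(3).tolist())
E
```

```text
{'LR': (76, np.float64(62.2)), 'LL': (80, np.float64(61.3)), 'UL': (79, np.float64(59.1)), 'UR': (82, np.float64(60.0)), 'plane LR LL UL UR': [np.float64(60.5), np.float64(59.5), np.float64(57.5), np.float64(58.4)]} (np.int64(280), np.float64(2.0423706624296862))
{'LR': (62, np.float64(64.2)), 'LL': (63, np.float64(63.5)), 'UL': (75, np.float64(61.6)), 'UR': (77, np.float64(63.0)), 'plane LR LL UL UR': [np.float64(62.8), np.float64(61.7), np.float64(60.2), np.float64(61.3)]} (np.int64(249), np.float64(2.033079102456342))
0.05 [[0.46, -0.014, 0.053], [0.991, 0.145, 0.46]]
0.1 [[0.46, -0.003, 0.103], [0.898, 0.144, 0.46]]
0.2 [[0.46, 0.02, 0.202], [0.894, 0.144, 0.46]]
0.3 [[0.46, 0.038, 0.302], [0.877, 0.145, 0.46]]
0.4 [[0.461, 0.057, 0.401], [0.842, 0.145, 0.46]]
LR [ 0.5497 -0.3077  0.0957]
LL [ 0.4882 -0.2901  0.0957]
UL [ 0.5106 -0.2118  0.1466]
UR [ 0.5722 -0.2295  0.1466]
post [ 0.5444 -0.2826  0.15  ]
hinge [ 0.5864 -0.296   0.1521]
[[0.234, -0.961, -0.146], [0.815, 0.276, -0.509], [0.53, 0.0, 0.848]] [[-0.925, 0.381, 0.0], [0.381, 0.925, 0.0], [0.0, 0.0, -1.0]]
```

```bash
python3 -m crank '[0,0,0,-0.112, -2.2,-3.2,0,0, -2.2,-3.2,0,0, -2.2,-3.2,0,0, -2.3,-3.3,0,0, -2.05,-3,0,0, -2.05,-3,0,0, -2.05,-3,0,0, -2.05,-3,0,0, -2.05,-3,0,0, -2.05,-3,0,0, -2.05,-3,0,0]' 1
```

```text
time_s: 2.85
ee_pos: [0.3399, 0.1173, 0.2396]
tool_rot: [[-0.961, 0.275, 0.001], [0.275, 0.961, 0.0], [-0.001, 0.0, -1.0]]
ft_force: [0.8, -0.5, 0.0]
grip_width: 0.0853
finger_force: 0.0
```

```bash
python3 -m crank '[-1.88,-4.39,-1.2,0, -1.88,-4.39,-1.2,0, -1.88,-4.39,-1.2,0, -1.88,-4.39,-1.2,0, -1.88,-4.39,-1.2,0, -3.21,-2.69,0,0, -3.21,-2.69,0,0, -3.21,-2.69,0,0, -3.21,-2.69,0,0, -3.21,-2.69,0,0, -3.21,-2.69,0,0, -3.21,-2.69,0,0]'
python3 - <<'E'
from h import *
p=read_camera("scene"); q=read_camera("wrist"); s=r.state(); e=s["ee_pos"]; R=s["tool_rot"]
print(e,s["time_s"])
C=cloud(p); t=(C-e)@R; k=(p["range_z"]>0)&(abs(t[...,0])<.06)&(abs(t[...,1])<.09)&(t[...,2]<.03)&(t[...,2]>-.13)
T=t[k]
for a in np.arange(-.13,.03,.008):
    g=T[(T[:,2]>=a)&(T[:,2]<a+.008)]
    if len(g): 
        print(round(a*1e3),len(g),"y+",np.round(1e3*np.percentile(g[g[:,1]>0][:,1],[2,98])) if (g[:,1]>0).any() else "", "y-",np.round(1e3*np.percentile(g[g[:,1]<0][:,1],[2,98])) if (g[:,1]<0).any() else "","x",np.round(1e3*np.percentile(g[:,0],[2,98])))
a=p["frame"][90:330,230:470]; b=q["frame"]
f=lambda i,w:cv2.resize(i,(w,400),interpolation=cv2.INTER_CUBIC)
cv2.imwrite("pics/near1.png",np.hstack([f(a,400),f(b[:, 80:560],400)])[...,::-1])
E
```

```text
time_s: 4.05
ee_pos: [0.5347, -0.3626, 0.2992]
tool_rot: [[-0.961, 0.275, 0.0], [0.275, 0.961, -0.0], [-0.0, -0.0, -1.0]]
ft_force: [1.3, -1.1, -0.0]
grip_width: 0.0855
finger_force: 0.0
[ 0.53564455 -0.365011    0.29582573] 4.15
-130 166 y+ [ 2. 15.] y- [-36.  -3.] x [-15.  41.]
-122 51 y+  y- [-37. -27.] x [-7. 23.]
-114 281 y+ [58. 68.] y- [-66. -23.] x [-7. 16.]
-106 194 y+ [59. 71.] y- [-67.  -8.] x [-7. 22.]
-98 201 y+ [ 1. 72.] y- [-68.  -7.] x [-7. 23.]
-90 174 y+ [ 6. 71.] y- [-70. -13.] x [-8. 23.]
-82 166 y+ [11. 74.] y- [-70. -18.] x [-8. 21.]
-74 170 y+ [ 8. 74.] y- [-71. -26.] x [-7. 21.]
-66 203 y+ [48. 74.] y- [-72. -34.] x [-7. 17.]
-58 87 y+ [44. 75.] y- [-72. -37.] x [ 1. 17.]
-50 50 y+ [44. 56.] y- [-53. -41.] x [ 1. 15.]
-42 63 y+ [44. 49.] y- [-55. -41.] x [-3. 15.]
-34 87 y+ [44. 50.] y- [-55. -42.] x [-5. 14.]
-26 90 y+ [44. 51.] y- [-55. -41.] x [-7. 14.]
-18 75 y+ [44. 50.] y- [-54. -41.] x [-7. 15.]
-10 19 y+ [44. 49.] y- [-48. -46.] x [-8. 12.]
```

View pics/near1.png

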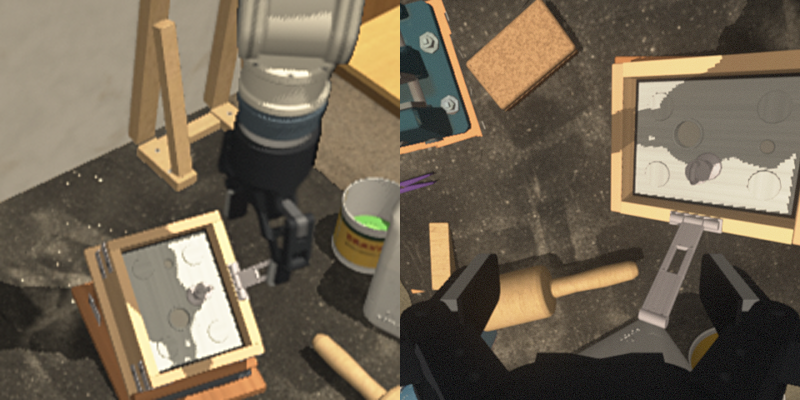

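```bash
python3 -m crank '[0,0,0,0,0,0,0,0,0,0,0,0,0,0,0,0,0,0,0,0,0,0,0,0,0,0,0,0,0,0,0,0]' 0
cat >> h.py <<'E'
def prof(p):
    s=r.state(); e=s["ee_pos"]; R=s["tool_rot"]; print("q",s["q"].round(1))
    t=(cloud(p)-e)@R; k=(p["range_z"]>0)&(abs(t[...,0])<.06)&(abs(t[...,1])<.09)&(t[...,2]<.03)&(t[...,2]>-.13); T=t[k]
    for a in np.arange(-.12,.03,.008):
        g=T[(T[:,2]>=a)&(T[:,2]<a+.008)]
        if len(g): print(round(a*1e3),len(g),"y",np.round(1e3*np.percentile(g[:,1],[2,98])),"x",np.round(1e3*np.percentile(g[:,0],[2,98])))
E
python3 - <<'E'
from h import *
p=read_camera("scene"); prof(p)
E
```

```text
time_s: 4.95
ee_pos: [0.5339, -0.3611, 0.2993]
tool_rot: [[-0.961, 0.275, 0.0], [0.275, 0.961, -0.0], [-0.0, -0.0, -1.0]]
ft_force: [-0.5, -0.6, -0.3]
grip_width: -0.0001
finger_force: 0.0
q [-41.5  24.3  24.   89.7  -0.  -25.6]
-120 55 y [-38. -28.] x [-14.  23.]
-112 75 y [-40. -24.] x [-7. 13.]
-104 124 y [-42. -11.] x [-6. 20.]
-96 146 y [-50.  11.] x [-3. 21.]
-88 221 y [-61.  16.] x [-9. 21.]
-80 154 y [-61.  58.] x [-9. 19.]
-72 114 y [-52.  52.] x [ 8. 19.]
-64 128 y [-46.  48.] x [-4. 19.]
-56 78 y [-40.  42.] x [-9. 17.]
-48 126 y [-33.  34.] x [-7. 15.]
-40 56 y [-27.  25.] x [ 8. 15.]
-32 17 y [-14.   8.] x [ 8. 13.]
-24 35 y [-15.   5.] x [ 5. 13.]
-16 56 y [-14.  12.] x [-5. 13.]
-8 44 y [-14.   5.] x [-5. 13.]
0 29 y [-12.   7.] x [-4. 13.]
8 2 y [-5. -5.] x [6. 8.]
```

```bash
python3 -m crank '[0,0,0,0.1428,0,0,0,0.1428,0,0,0,0.1428,0,0,0,0.1428,0,0,0,0.1428,0,0,0,0.1428,0,0,0,0.1428,0,0,0,0.1428,0,0,0,0.1428,0,0,0,0.1428,0,0,0,0.1428,0,0,0,0]' 0
python3 -m crank '[1.6,-0.5,0,0,0,0,3,0,0,0,3,0,0,0,3,0,0,0,3,0,0,0,3,0,0,0,0,0,0,0,0,0]'
python3 - <<'E'
from h import *
for i in range(4): s=r.state(); print(s["time_s"],s["ee_pos"].round(4),s["ft_force"].round(1)); read_camera("scene")
E
```

```text
time_s: 6.2
ee_pos: [0.5339, -0.3612, 0.2991]
tool_rot: [[0.277, 0.961, -0.0], [0.961, -0.277, 0.0], [0.0, -0.0, -1.0]]
ft_force: [-0.2, -0.8, 0.7]
grip_width: 0.0002
finger_force: 0.0
time_s: 7.0
ee_pos: [0.5336, -0.3438, 0.15]
tool_rot: [[0.273, 0.962, -0.0], [0.962, -0.273, 0.0], [0.0, -0.0, -1.0]]
ft_force: [0.3, -0.6, 0.8]
grip_width: 0.0006
finger_force: 0.0
7.0 [ 0.5336 -0.3438  0.15  ] [ 0.3 -0.6  0.8]
7.05 [ 0.534  -0.3443  0.1509] [-0.9  0.1  1.4]
7.1 [ 0.5342 -0.3446  0.1513] [ 0.8 -0.1 -0.3]
7.15 [ 0.5342 -0.3447  0.1514] [ 0.1 -0.2 -0.2]
```

```bash
python3 -m crank '[0.53,0,0.85,0, 0.53,0,0.85,0, 0.53,0,0.85,0, 0.27,0,0.42,0, 0.08,0,0.127,0, 0.08,0,0.127,0, 0.08,0,0.127,0,0,0,0,0]'
python3 - <<'E'
from h import *
p=read_camera("scene"); q=read_camera("wrist")
from fit import *
s=r.state(); print(s["ee_pos"],tocase(s["ee_pos"]+[0,0,-.008]+.0115*np.array([.276,.961,0]))*1e3)
f=lambda i:cv2.resize(i,(400,400),interpolation=cv2.INTER_CUBIC)
cv2.imwrite("pics/near2.png",np.hstack([f(p["frame"][190:350,270:430]),f(q["frame"][:, 80:560])])[...,::-1])
E
```

```text
time_s: 8.0
ee_pos: [0.5393, -0.3242, 0.1158]
tool_rot: [[0.275, 0.961, 0.0], [0.961, -0.275, -0.0], [-0.0, 0.0, -1.0]]
ft_force: [-1.0, -0.2, 0.1]
grip_width: -0.0
finger_force: 0.0
[ 0.53930223 -0.32436067  0.11593032] [-47.7571833  -26.57484079  68.23895065]
```

View pics/near2.png

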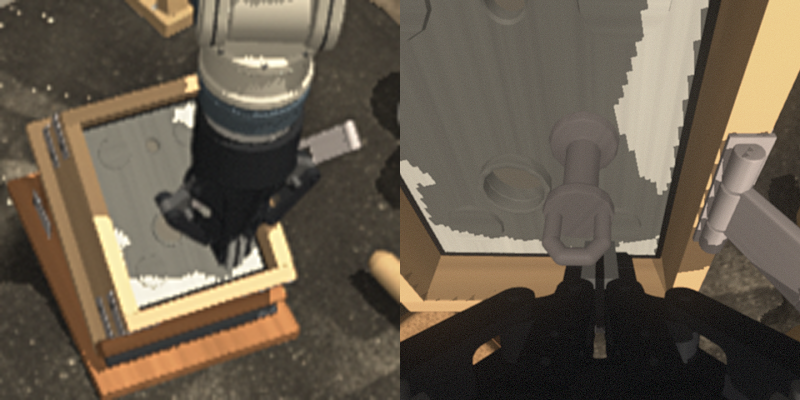

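```bash
python3 -m crank '[0.08,0,0.127,0, 0.08,0,0.127,0, 0.08,0,0.127,0, 0,0,0,0]'; python3 -m crank '[0.08,0,0.127,0,0.05,0,0.085,0,0,0,0,0]'
```

```text
time_s: 8.5
ee_pos: [0.5399, -0.3217, 0.1117]
tool_rot: [[0.275, 0.961, -0.0], [0.961, -0.275, 0.0], [0.0, -0.0, -1.0]]
ft_force: [-0.7, 0.5, -0.9]
grip_width: 0.0001
finger_force: 0.0
time_s: 8.8
ee_pos: [0.5403, -0.321, 0.1104]
tool_rot: [[0.275, 0.961, 0.0], [0.961, -0.275, -0.001], [-0.001, 0.001, -1.0]]
ft_force: [-2.1, -1.2, 3.8]
grip_width: -0.0003
finger_force: 2.2
```

```bash
python3 -m crank '[0.05,0,0.085,0,0.05,0,0.085,0,0.05,0,0.085,0,0,0,0,0]'
cat >> fit.py <<'E'
def tip():
    s=r.state(); c=tocase(s["ee_pos"]+[0,0,-.008]+.0115*np.array([.276,.961,0]))*1e3
    print(s["time_s"],"tip",c.round(1),"N",(s["ft_force"]@F).round(1))
E
python3 -c "
from fit import *
tip()"
```

```text
time_s: 9.2
ee_pos: [0.5408, -0.3197, 0.1081]
tool_rot: [[0.276, 0.961, 0.001], [0.961, -0.276, -0.002], [-0.001, 0.001, -1.0]]
ft_force: [-2.7, -1.0, 7.3]
grip_width: 0.0001
finger_force: 3.1
9.2 tip [-47.7 -26.7  59. ] N [2.4 2.3 7.1]
```

```bash
python3 -m crank '[0.05,0,0.085,0,0.05,0,0.085,0,0.05,0,0.085,0,0,0,0,0]';python3 -c "
from fit import *
tip()"
```

```text
time_s: 9.6
ee_pos: [0.5412, -0.3182, 0.1056]
tool_rot: [[0.275, 0.961, 0.001], [0.961, -0.275, -0.001], [-0.001, 0.001, -1.0]]
ft_force: [-2.4, -0.6, 6.5]
grip_width: 0.0003
finger_force: 3.2
9.6 tip [-47.8 -26.7  56. ] N [2.4 2.1 6.1]
```

```bash
python3 -m crank '[0.05,0,0.085,0,0.05,0,0.085,0,0,0,0,0]';python3 -c "
from fit import *
tip()"
```

```text
time_s: 9.9
ee_pos: [0.5414, -0.3175, 0.1043]
tool_rot: [[0.276, 0.961, 0.001], [0.961, -0.276, -0.002], [-0.002, 0.001, -1.0]]
ft_force: [-3.6, -1.4, 9.3]
grip_width: 0.0
finger_force: 4.6
9.9 tip [-47.8 -26.7  54.5] N [2.9 3.1 9.1]
```

```bash
python3 -m crank '[0.05,0,0.085,0,0,0,0,0]';python3 -c "
from fit import *
tip()"
```

```text
time_s: 10.1
ee_pos: [0.5415, -0.3171, 0.1035]
tool_rot: [[0.276, 0.961, 0.001], [0.961, -0.276, -0.002], [-0.002, 0.002, -1.0]]
ft_force: [-4.6, -1.9, 9.9]
grip_width: -0.0002
finger_force: 4.8
10.1 tip [-47.9 -26.7  53.7] N [ 2.6  3.9 10. ]
```

```bash
python3 -m crank '[0.05,0,0.085,0,0,0,0,0]';python3 -c "
from fit import *
tip()"
```

```text
time_s: 10.3
ee_pos: [0.5417, -0.3168, 0.1028]
tool_rot: [[0.276, 0.961, 0.001], [0.961, -0.276, -0.003], [-0.002, 0.002, -1.0]]
ft_force: [-4.2, -2.5, 11.2]
grip_width: 0.0002
finger_force: 5.3
10.3 tip [-48.  -26.8  52.9] N [ 2.9  3.3 11.4]
```

```bash
python3 -m crank '[0.05,0,0.085,0,0,0,0,0]';python3 -c "
from fit import *
tip()"
```

```text
time_s: 10.5
ee_pos: [0.5419, -0.3165, 0.1022]
tool_rot: [[0.276, 0.961, 0.001], [0.961, -0.276, -0.003], [-0.003, 0.002, -1.0]]
ft_force: [-4.4, -1.7, 12.0]
grip_width: -0.0001
finger_force: 6.2
10.5 tip [-48.  -26.9  52.2] N [ 3.9  3.8 11.8]
```

```bash
python3 -m crank '[0.05,0,0.085,0,0.05,0,0.085,0,0,0,0,0]';python3 -c "
from fit import *
tip()
for n in ['scene','top']: print(pads(read_camera(n)))"
```

```text
time_s: 10.8
ee_pos: [0.5421, -0.3163, 0.1018]
tool_rot: [[0.276, 0.961, 0.002], [0.961, -0.276, -0.005], [-0.004, 0.003, -1.0]]
ft_force: [-8.5, -4.1, 22.4]
grip_width: -0.0002
finger_force: 10.7
10.8 tip [-48.  -27.   51.7] N [ 6.5  7.1 22.3]
{'LR': (0, None), 'LL': (84, np.float64(52.6)), 'UL': (75, np.float64(52.7)), 'UR': (31, np.float64(52.8)), 'plane LR LL UL UR': [np.float64(51.8), np.float64(51.0), np.float64(50.4), np.float64(51.3)]}
{'LR': (0, None), 'LL': (0, None), 'UL': (0, None), 'UR': (67, np.float64(54.8)), 'plane LR LL UL UR': [np.float64(48.2), np.float64(46.0), np.float64(51.9), np.float64(54.1)]}
```

```bash
python3 -m crank '[-0.27,0,-0.42,0,-0.53,0,-0.85,0,-1.06,0,-1.7,0,-1.06,0,-1.7,0,0,0,-3,0,0,0,-3,0,-4,0,-1,0,0,0,0,0,0,0,0,0]';python3 -c "
from fit import *
tip()
for n in ['scene','top']: p=read_camera(n);print(pads(p),hasp(p))"
```

```text
time_s: 11.8
ee_pos: [0.5227, -0.3815, 0.2152]
tool_rot: [[0.277, 0.961, -0.0], [0.961, -0.277, 0.001], [0.0, -0.0, -1.0]]
ft_force: [0.1, -0.4, -0.3]
grip_width: 0.0002
finger_force: 0.0
11.8 tip [-45.6 -26.4 184. ] N [-0.5 -0.2 -0.1]
{'LR': (77, np.float64(52.4)), 'LL': (81, np.float64(52.4)), 'UL': (80, np.float64(52.1)), 'UR': (78, np.float64(52.8)), 'plane LR LL UL UR': [np.float64(50.9), np.float64(50.6), np.float64(50.7), np.float64(51.0)]} (np.int64(4), np.float64(0.20440959398961595))
{'LR': (64, np.float64(55.2)), 'LL': (54, np.float64(54.8)), 'UL': (64, np.float64(55.1)), 'UR': (64, np.float64(54.6)), 'plane LR LL UL UR': [np.float64(53.4), np.float64(53.3), np.float64(53.4), np.float64(53.6)]} (np.int64(248), np.float64(2.1793213322379685))
```

```bash
python3 -m crank '[0,-2.9,0,0,0,-2.9,0,0,1.32,0,2.12,0,1.32,0,2.12,0,1.32,0,2.12,0,1.32,0,2.12,0,0.53,0,0.85,0,0.42,0,0.68,0,0.08,0,0.127,0,0.08,0,0.127,0,0.08,0,0.127,0,0,0,0,0]';python3 -c "
from fit import *
tip()"
```

```text
time_s: 13.1
ee_pos: [0.4851, -0.3031, 0.1119]
tool_rot: [[0.276, 0.961, 0.0], [0.961, -0.276, -0.0], [-0.0, 0.001, -1.0]]
ft_force: [0.5, 0.5, 0.8]
grip_width: 0.0001
finger_force: 0.0
13.1 tip [-45.2  31.3  61.9] N [ 0.9 -0.3  0.4]
```

```bash
python3 -m crank '[0.08,0,0.127,0,0.08,0,0.127,0,0.08,0,0.127,0,0.08,0,0.127,0,0.08,0,0.127,0,0.05,0,0.085,0,0,0,0,0]';python3 -c "
from fit import *
tip()"
```

```text
time_s: 13.8
ee_pos: [0.4863, -0.2983, 0.1042]
tool_rot: [[0.275, 0.961, -0.0], [0.961, -0.275, 0.0], [0.0, -0.0, -1.0]]
ft_force: [-0.3, -0.2, -0.4]
grip_width: 0.0002
finger_force: 0.0
13.8 tip [-45.1  31.6  52.8] N [-0.4  0.2 -0.2]
```

```bash
python3 -m crank '[0.05,0,0.085,0,0,0,0,0]';python3 -c "
from fit import *
tip()"
```

```text
time_s: 14.0
ee_pos: [0.4865, -0.2981, 0.1038]
tool_rot: [[0.275, 0.961, 0.0], [0.961, -0.275, -0.001], [-0.001, 0.0, -1.0]]
ft_force: [-1.8, -0.8, 3.3]
grip_width: -0.0003
finger_force: 1.3
14.0 tip [-45.2  31.4  52.3] N [0.7 1.5 3.4]
```

```bash
python3 -m crank '[0.05,0,0.085,0,0,0,0,0]';python3 -c "
from fit import *
tip()"; python3 -m crank '[0.03,0,0.05,0,0,0,0,0]';python3 -c "
from fit import *
tip()"
```

```text
time_s: 14.2
ee_pos: [0.4866, -0.2981, 0.1036]
tool_rot: [[0.276, 0.961, 0.001], [0.961, -0.276, -0.002], [-0.002, 0.001, -1.0]]
ft_force: [-3.9, -1.7, 8.6]
grip_width: 0.0003
finger_force: 4.2
14.2 tip [-45.2  31.3  52.1] N [2.2 3.3 8.8]
time_s: 14.4
ee_pos: [0.4866, -0.2981, 0.1035]
tool_rot: [[0.276, 0.961, 0.001], [0.961, -0.276, -0.003], [-0.002, 0.001, -1.0]]
ft_force: [-4.9, -2.5, 11.2]
grip_width: -0.0002
finger_force: 5.9
14.4 tip [-45.2  31.3  52. ] N [ 2.8  4.  11.4]
```

```bash
python3 -m crank '[0.03,0,0.05,0,0,0,0,0]';python3 -c "
from fit import *
tip()"
```

```text
time_s: 14.6
ee_pos: [0.4867, -0.298, 0.1034]
tool_rot: [[0.276, 0.961, 0.001], [0.961, -0.276, -0.003], [-0.003, 0.002, -1.0]]
ft_force: [-6.3, -2.8, 15.8]
grip_width: 0.0004
finger_force: 7.5
14.6 tip [-45.2  31.3  51.9] N [ 4.7  5.3 15.7]
```

```bash
python3 -m crank '[0.05,0,0.085,0,0,0,0,0]';python3 -c "
from fit import *
tip()"; python3 -m crank '[-0.27,0,-0.42,0,-0.53,0,-0.85,0,-1.06,0,-1.7,0,-1.06,0,-1.7,0,0,0,-4,0,0,0,-4,0,0,0,0,0]';python3 -c "
from fit import *
tip()
print(pads(read_camera('scene')))"
```

```text
time_s: 14.8
ee_pos: [0.4868, -0.298, 0.1033]
tool_rot: [[0.276, 0.961, 0.001], [0.961, -0.276, -0.005], [-0.004, 0.002, -1.0]]
ft_force: [-7.9, -2.4, 20.4]
grip_width: 0.0003
finger_force: 10.3
14.8 tip [-45.2  31.2  51.7] N [ 7.   6.9 19.6]
time_s: 15.5
ee_pos: [0.4802, -0.3259, 0.233]
tool_rot: [[0.275, 0.961, 0.006], [0.961, -0.275, -0.005], [-0.003, 0.007, -1.0]]
ft_force: [0.4, -0.2, 0.8]
grip_width: 0.0002
finger_force: 0.0
15.5 tip [ -0.8  29.8 177. ] N [ 0.3 -0.5  0.8]
{'LR': (75, np.float64(52.4)), 'LL': (80, np.float64(52.5)), 'UL': (8, np.float64(51.6)), 'UR': (0, None), 'plane LR LL UL UR': [np.float64(50.7), np.float64(50.9), np.float64(50.5), np.float64(50.3)]}
```

```bash
python3 -m crank '[1.95,0,-1.22,0,1.95,0,-1.22,0,1.32,0,2.12,0,1.32,0,2.12,0,1.32,0,2.12,0,1.32,0,2.12,0,0.53,0,0.85,0,0.08,0,0.127,0,0.08,0,0.127,0,0,0,0,0]';python3 -c "
from fit import *
tip()"
```

```text
time_s: 16.55
ee_pos: [0.5063, -0.2302, 0.1567]
tool_rot: [[0.276, 0.961, 0.001], [0.961, -0.276, -0.001], [-0.0, 0.001, -1.0]]
ft_force: [-0.5, 0.5, -0.0]
grip_width: 0.0002
finger_force: 0.0
16.55 tip [42.9 31.1 59.7] N [ 0.3  0.6 -0.2]
```

```bash
python3 -m crank '[0.08,0,0.127,0,0.08,0,0.127,0,0.08,0,0.127,0,0.08,0,0.127,0,0.05,0,0.085,0,0,0,0,0]';python3 -c "
from fit import *
tip()"; python3 -m crank '[0.05,0,0.085,0,0,0,0,0]';python3 -c "
from fit import *
tip()"
```

```text
time_s: 17.15
ee_pos: [0.507, -0.2262, 0.1505]
tool_rot: [[0.275, 0.961, 0.0], [0.961, -0.275, -0.001], [-0.001, 0.0, -1.0]]
ft_force: [-1.2, -1.6, 2.5]
grip_width: 0.0
finger_force: 1.7
17.15 tip [43.  31.5 52.3] N [-0.3  0.7  3.1]
time_s: 17.35
ee_pos: [0.5071, -0.2262, 0.1503]
tool_rot: [[0.276, 0.961, 0.001], [0.961, -0.276, -0.002], [-0.002, 0.001, -1.0]]
ft_force: [-3.7, -2.3, 9.2]
grip_width: -0.0001
finger_force: 4.8
17.35 tip [43.  31.4 52.1] N [2.2 2.9 9.5]
```

```bash
python3 -m crank '[0.05,0,0.085,0,0,0,0,0]';python3 -c "
from fit import *
tip()"; python3 -m crank '[0.03,0,0.05,0,0,0,0,0]';python3 -c "
from fit import *
tip()"
```

```text
time_s: 17.55
ee_pos: [0.5072, -0.2261, 0.1502]
tool_rot: [[0.276, 0.961, 0.001], [0.961, -0.276, -0.003], [-0.003, 0.002, -1.0]]
ft_force: [-6.2, -3.4, 15.3]
grip_width: 0.0004
finger_force: 7.7
17.55 tip [43.  31.3 51.9] N [ 3.9  5.  15.6]
time_s: 17.75
ee_pos: [0.5073, -0.2261, 0.1501]
tool_rot: [[0.276, 0.961, 0.001], [0.961, -0.276, -0.004], [-0.003, 0.002, -1.0]]
ft_force: [-7.9, -3.9, 18.7]
grip_width: 0.0001
finger_force: 9.4
17.75 tip [42.9 31.3 51.8] N [ 4.9  6.5 19. ]
```

```bash
python3 -m crank '[-0.27,0,-0.42,0,-0.53,0,-0.85,0,0,3.05,0,0,0,3.05,0,0,0,0,0,0,0.3,0,0.48,0,0.08,0,0.127,0,0.08,0,0.127,0,0.08,0,0.127,0,0.08,0,0.127,0,0,0,0,0]';python3 -c "
from fit import *
tip()"
```

```text
time_s: 18.85
ee_pos: [0.5654, -0.2431, 0.1508]
tool_rot: [[0.275, 0.961, 0.0], [0.961, -0.275, -0.0], [0.0, 0.0, -1.0]]
ft_force: [-1.0, 0.3, 1.0]
grip_width: 0.0001
finger_force: 0.0
18.85 tip [ 43.1 -29.3  52.7] N [0.5 1.  0.8]
```

```bash
python3 -m crank '[0.05,0,0.085,0,0.05,0,0.085,0,0,0,0,0]';python3 -c "
from fit import *
tip()"; python3 -m crank '[0.05,0,0.085,0,0,0,0,0]';python3 -c "
from fit import *
tip()"
```

```text
time_s: 19.15
ee_pos: [0.5656, -0.243, 0.1503]
tool_rot: [[0.276, 0.961, 0.001], [0.961, -0.276, -0.002], [-0.002, 0.001, -1.0]]
ft_force: [-3.6, -2.4, 9.5]
grip_width: -0.0002
finger_force: 4.5
19.15 tip [ 43.  -29.5  52.1] N [2.2 2.8 9.8]
time_s: 19.35
ee_pos: [0.5657, -0.2429, 0.1502]
tool_rot: [[0.276, 0.961, 0.001], [0.961, -0.276, -0.003], [-0.003, 0.002, -1.0]]
ft_force: [-6.0, -3.4, 14.1]
grip_width: 0.0008
finger_force: 7.0
19.35 tip [ 43.  -29.5  52. ] N [ 3.3  4.8 14.5]
```

```bash
python3 -m crank '[0.05,0,0.085,0,0,0,0,0]';python3 -c "
from fit import *
tip()"; python3 -m crank '[0.03,0,0.05,0,0,0,0,0]';python3 -c "
from fit import *
tip()"
```

```text
time_s: 19.55
ee_pos: [0.5658, -0.2429, 0.1501]
tool_rot: [[0.276, 0.961, 0.002], [0.961, -0.276, -0.004], [-0.004, 0.003, -1.0]]
ft_force: [-8.8, -3.4, 18.5]
grip_width: -0.0003
finger_force: 9.6
19.55 tip [ 43.  -29.6  51.8] N [ 4.9  7.5 18.7]
time_s: 19.75
ee_pos: [0.5658, -0.2428, 0.15]
tool_rot: [[0.276, 0.961, 0.002], [0.961, -0.276, -0.005], [-0.004, 0.003, -1.0]]
ft_force: [-10.2, -4.8, 21.2]
grip_width: -0.0
finger_force: 11.1
19.75 tip [ 42.9 -29.6  51.7] N [ 4.9  8.4 22. ]
```

```bash
python3 -m crank '[0.025,0,0.04,0,0,0,0,0,0,0,0,0,0,0,0,0]';python3 -c "
from fit import *
tip()"
```

```text
time_s: 20.15
ee_pos: [0.5659, -0.2428, 0.1499]
tool_rot: [[0.277, 0.961, 0.002], [0.961, -0.276, -0.005], [-0.005, 0.003, -1.0]]
ft_force: [-11.7, -5.5, 24.6]
grip_width: 0.0004
finger_force: 12.3
20.15 tip [ 42.9 -29.6  51.7] N [ 5.8  9.7 25.3]
```

```bash
python3 -m crank '[0,0,0,0,0,0,0,0,0,0,0,0,0,0,0,0,0,0,0,0,0,0,0,0,0,0,0,0,0,0,0,0,0,0,0,0,0,0,0,0,0,0,0,0,0,0,0,0]';python3 -c "
from fit import *
tip()"
```

```text
time_s: 21.35
ee_pos: [0.5659, -0.2428, 0.1499]
tool_rot: [[0.277, 0.961, 0.002], [0.961, -0.277, -0.005], [-0.005, 0.003, -1.0]]
ft_force: [-11.2, -5.1, 23.0]
grip_width: 0.0003
finger_force: 12.3
21.35 tip [ 42.9 -29.6  51.6] N [ 5.4  9.4 23.7]
```

```bash
python3 -m crank '[-0.27,0,-0.42,0,-0.53,0,-0.85,0,-1.06,0,-1.7,0,-1.06,0,-1.7,0,-1.06,0,-1.7,0,0,-3,-4,0,0,-3,-4,0,0,-3,0,0,0,0,0,0,0,0,0,0]' 0
python3 - <<'E'
from fit import *
tip()
w=[]
for n in ['scene','top','wrist']:
    p=read_camera(n); print(n,pads(p),hasp(p)); C=cloud(p)
    ok=p["range_z"]>0
    k=ok&(C[...,0]>.6)&(C[...,0]<.95)&(C[...,1]<-.2)&(C[...,1]>-.65)&(C[...,2]>.07)
    c=tocase(C[k])*1e3; 
    for z0 in (.07,.12,.18,.24,.3):
        g=C[k&(C[...,2]>=z0)&(C[...,2]<z0+.06)]
        for y0 in (-.25,-.3,-.35,-.4,-.45,-.5,-.55):
            h=g[(abs(g[:,1]-y0)<.025)]
            if len(h)>4 and n!='wrist': print(z0,y0,"minx",h[:,0].min().round(3),end='; ')
    print()
    if n!='wrist': w.append(cv2.resize(p["frame"][160:360,250:450] if n=='scene' else p["frame"][120:300,270:450],(400,400)))
cv2.imwrite("pics/after.png",np.hstack(w)[...,::-1])
E
```

```text
time_s: 22.35
ee_pos: [0.4686, -0.2545, 0.2907]
tool_rot: [[0.276, 0.961, 0.001], [0.961, -0.276, -0.001], [-0.0, 0.001, -1.0]]
ft_force: [-0.3, 0.3, -0.5]
grip_width: -0.0
finger_force: 0.0
22.35 tip [ 85.3  60.6 191.2] N [-0.1  0.4 -0.6]
scene {'LR': (78, np.float64(52.1)), 'LL': (82, np.float64(52.4)), 'UL': (79, np.float64(52.2)), 'UR': (75, np.float64(52.6)), 'plane LR LL UL UR': [np.float64(50.8), np.float64(50.9), np.float64(50.9), np.float64(50.8)]} (np.int64(289), np.float64(2.1852879310291646))
0.07 -0.25 minx 0.818; 0.07 -0.3 minx 0.818; 0.07 -0.35 minx 0.764; 0.07 -0.4 minx 0.764; 0.07 -0.45 minx 0.782; 0.07 -0.5 minx 0.797; 0.07 -0.55 minx 0.667; 0.12 -0.25 minx 0.6; 0.12 -0.3 minx 0.6; 0.12 -0.35 minx 0.6; 0.12 -0.4 minx 0.766; 0.12 -0.45 minx 0.78; 0.12 -0.5 minx 0.796; 0.12 -0.55 minx 0.822; 0.18 -0.25 minx 0.6; 0.18 -0.3 minx 0.602; 0.18 -0.35 minx 0.603; 0.18 -0.4 minx 0.768; 0.18 -0.45 minx 0.783; 0.18 -0.5 minx 0.799; 0.18 -0.55 minx 0.829; 0.24 -0.35 minx 0.792; 0.24 -0.4 minx 0.797; 0.24 -0.45 minx 0.808; 0.24 -0.5 minx 0.864; 0.24 -0.55 minx 0.891; 0.3 -0.35 mi
[... 468 characters left out ...]
857; 0.12 -0.35 minx 0.766; 0.12 -0.4 minx 0.768; 0.12 -0.45 minx 0.783; 0.12 -0.5 minx 0.799; 0.12 -0.55 minx 0.826; 0.18 -0.25 minx 0.6; 0.18 -0.3 minx 0.614; 0.18 -0.35 minx 0.609; 0.18 -0.4 minx 0.77; 0.18 -0.45 minx 0.785; 0.18 -0.5 minx 0.8; 0.18 -0.55 minx 0.829; 0.24 -0.35 minx 0.793; 0.24 -0.4 minx 0.796; 0.24 -0.45 minx 0.811; 0.24 -0.5 minx 0.865; 0.24 -0.55 minx 0.891; 0.3 -0.35 minx 0.83; 0.3 -0.4 minx 0.826; 
wrist {'LR': (107, np.float64(54.2)), 'LL': (286, np.float64(54.2)), 'UL': (478, np.float64(54.3)), 'UR': (480, np.float64(54.1)), 'plane LR LL UL UR': [np.float64(52.6), np.float64(52.5), np.float64(52.9), np.float64(52.9)]} (np.int64(2697), np.float64(2.192754345119986))
```

View pics/after.png

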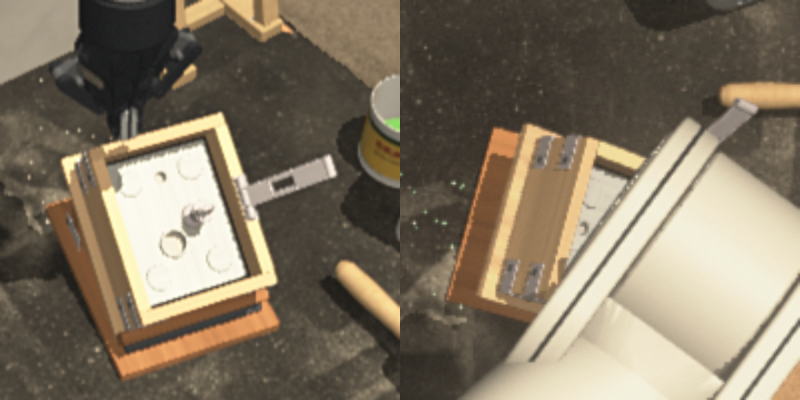

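Run:
```python
from fit import *
s=r.state(); X=np.array([[.276,.961,0],[.961,-.276,0],[0,0,-1]])
w=toworld([.003,-.094,.140])-.0115*X[0]+[0,0,-.005]
print(s["ee_pos"],w, np.hypot(*w[:2]), X@(w-s["ee_pos"])*100)
```

```text
[ 0.46938166 -0.25458014  0.28947969] [ 0.60549832 -0.33812294  0.19068435] 0.6935094381564815 [-4.27164356 15.38659202  9.87953348]
```

```bash
python3 -m crank '[-1.07,3.85,0,0,-1.07,3.85,0,0,-1.07,3.85,0,0,-1.07,3.85,0,0,0,0,0,0,0,0,0,0,0,0,0,0,0,0,0,0,0,0,0,0]' 1
python3 - <<'E'
from fit import *
s=r.state(); X=np.array([[.276,.961,0],[.961,-.276,0],[0,0,-1]])
w=toworld([.003,-.094,.140])-.0115*X[0]+[0,0,-.005]
print(s["grip_width"],X@(w-s["ee_pos"])*100)
p=read_camera("wrist"); save(p,"wr3.png"); print(hasp(p))
E
```

```text
time_s: 23.4
ee_pos: [0.6045, -0.3374, 0.2914]
tool_rot: [[0.275, 0.961, 0.001], [0.961, -0.275, -0.001], [-0.0, 0.001, -1.0]]
ft_force: [0.2, 0.8, -0.3]
grip_width: 0.0851
finger_force: 0.0
0.08505264455808463 [-0.04376789  0.11571017 10.06667019]
(np.int64(1784), np.float64(2.1926078596597676))
```

View pics/wr3.png

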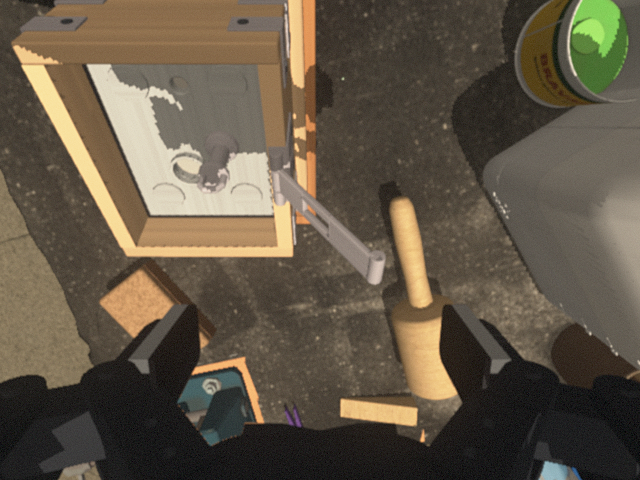

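```bash
python3 -m crank '[0,0,2.5,0,0,0,2.5,0,0,0,2.5,0,0,0,2.5,0,0,0,0,0]'
python3 - <<'E'
from fit import *
print(hasp(read_camera("top")),r.state()["ft_force"], tocase(r.state()["ee_pos"]+[.0115*.276,.0115*.961,.005])*1e3)
E
```

```text
time_s: 23.95
ee_pos: [0.6036, -0.3369, 0.1874]
tool_rot: [[0.275, 0.961, -0.004], [0.961, -0.275, 0.003], [0.002, -0.005, -1.0]]
ft_force: [0.2, 0.3, 0.7]
grip_width: 0.0855
finger_force: 0.0
(np.int64(0), None) [0.02441437 0.19762343 0.95040745] [  2.83664148 -92.59974507 138.95554773]
```

```bash
python3 -m crank '[-0.32,-1.4,-0.51,0,-0.32,-1.4,-0.51,0,-0.32,-1.4,-0.51,0,-0.32,-1.4,-0.51,0,-0.32,-1.4,-0.51,0,0.05,-1.1,0.08,0,0.05,-1.1,0.08,0,0.05,-1.1,0.08,0,0.05,-1.1,0.08,0,0,0,0,0]'
python3 - <<'E'
from fit import *
p=read_camera("scene"); q=read_camera("wrist");print(hasp(q))
print(r.state()["ft_force"], tocase(r.state()["ee_pos"]+[.0115*.276,.0115*.961,.005])*1e3)
f=lambda i:cv2.resize(i,(400,400),interpolation=cv2.INTER_CUBIC)
cv2.imwrite("pics/near4.png",np.hstack([f(p["frame"][160:350,250:440]),f(q["frame"][:, 80:560])])[...,::-1])
E
```

```text
time_s: 25.0
ee_pos: [0.4902, -0.3195, 0.2129]
tool_rot: [[0.276, 0.961, -0.0], [0.961, -0.276, 0.0], [-0.0, -0.0, -1.0]]
ft_force: [0.4, -0.4, 0.7]
grip_width: 0.0857
finger_force: 0.0
(np.int64(2571), np.float64(1.0573244558372523))
[-0.57460203 -0.4209557   0.21924337] [  2.81081754  20.6574583  166.17767203]
```

View pics/near4.png

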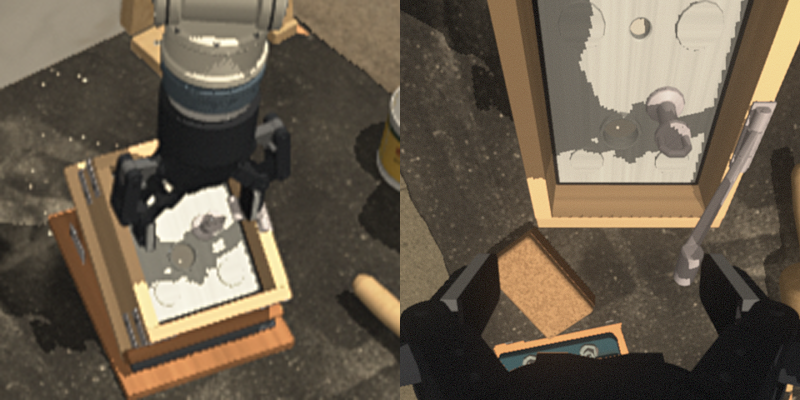

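```bash
python3 -m crank '[0.37,-0.9,0.59,0,0.37,-0.9,0.59,0,0.45,-0.7,0.72,0,0.45,-0.7,0.72,0,0.56,-0.4,0.89,0,0.56,-0.4,0.89,0,0.37,-0.12,0.59,0,0.32,-0.12,0.51,0,0,0,0,0]'
python3 - <<'E'
from fit import *
q=read_camera("wrist");print(hasp(q))
print(r.state()["ft_force"]@F, tocase(r.state()["ee_pos"]+[.0115*.276,.0115*.961,.005])*1e3)
c=tocase(cloud(q))*1e3; k=(q["range_z"]>0)&(abs(c[...,0])<9)&(c[...,2]>86)&(c[...,2]<125)
for y0 in range(-56,40,8):
    g=c[k&(abs(c[...,1]-y0)<4)]; print(y0,len(g),np.median(g[:,2]).round(1) if len(g) else '',end='; ')
E
```

```text
time_s: 26.0
ee_pos: [0.4603, -0.2745, 0.1568]
tool_rot: [[0.275, 0.962, -0.001], [0.962, -0.275, 0.001], [0.0, -0.001, -1.0]]
ft_force: [-0.6, 0.0, 1.0]
grip_width: 0.0855
finger_force: 0.0
(np.int64(5891), np.float64(0.16343589358044827))
[-0.07019303 -0.29473316 -0.04585456] [  2.89409208  62.83524689 100.66004988]
-56 102 94.5; -48 483 95.1; -40 582 95.8; -32 495 96.0; -24 896 96.9; -16 1131 97.8; -8 570 98.5; 0 603 99.3; 8 695 100.1; 16 800 104.3; 24 1354 110.1; 32 681 105.5;
```

```bash
python3 -m crank '[0.08,0,0.127,0,0.08,0,0.127,0,0.08,0,0.127,0,0.08,0,0.127,0,0.08,0,0.127,0,0,0,0,0]'
python3 -m crank '[0.05,0,0.085,0,0,0,0,0]'
python3 - <<'E'
from fit import *
print(r.state()["ft_force"]@F, tocase(r.state()["ee_pos"]+[.0115*.276,.0115*.961,.005])*1e3)
q=read_camera("wrist");c=tocase(cloud(q))*1e3; k=(q["range_z"]>0)&(abs(c[...,0])<9)&(c[...,2]>82)&(c[...,2]<125)
for y0 in range(-56,40,8):
    g=c[k&(abs(c[...,1]-y0)<4)]; print(y0,len(g),np.median(g[:,2]).round(1) if len(g) else '',end='; ')
E
```

```text
time_s: 26.65
ee_pos: [0.4614, -0.2711, 0.1509]
tool_rot: [[0.275, 0.961, -0.0], [0.961, -0.275, 0.0], [0.0, -0.0, -1.0]]
ft_force: [0.2, 0.2, 0.6]
grip_width: 0.0854
finger_force: 0.0
time_s: 26.85
ee_pos: [0.4616, -0.2707, 0.1502]
tool_rot: [[0.275, 0.961, -0.0], [0.961, -0.275, 0.0], [0.0, -0.0, -1.0]]
ft_force: [-0.3, 0.1, 0.4]
grip_width: 0.0854
finger_force: 0.0
[0.18278834 0.34504537 0.33335573] [ 2.85078415 62.93836765 92.35365555]
-56 19 93.6; -48 349 93.7; -40 656 93.7; -32 527 93.5; -24 1181 93.8; -16 1222 94.1; -8 581 93.8; 0 659 94.0; 8 688 94.2; 16 1360 102.7; 24 1262 102.2; 32 694 98.0;
```

Nearly flat; press until it resists.

```bash
python3 -m crank '[0.05,0,0.085,0,0.05,0,0.085,0,0,0,0,0]'
```

```text
time_s: 27.2
ee_pos: [0.4619, -0.2703, 0.1491]
tool_rot: [[0.276, 0.961, 0.001], [0.961, -0.276, -0.001], [-0.001, 0.001, -1.0]]
ft_force: [-2.2, -1.5, 5.5]
grip_width: 0.0854
finger_force: 2.5
```

```bash
python3 -m crank '[0.05,0,0.085,0,0,0,0,0]'
```

```text
time_s: 27.4
ee_pos: [0.462, -0.2701, 0.1488]
tool_rot: [[0.276, 0.961, 0.001], [0.961, -0.276, -0.002], [-0.002, 0.001, -1.0]]
ft_force: [-4.9, -3.0, 9.0]
grip_width: 0.0853
finger_force: 4.7
```

```bash
python3 -m crank '[-0.27,0,-0.42,0,-1.06,0,-1.7,0,-1.06,0,-1.7,0,-1.06,0,-1.7,0,-1,0,-3,0,-1,0,-3,0,-1,0,-3,0,0,0,0,0,0,0,0,0]'
python3 - <<'E'
from fit import *
for n in ['scene','wrist']:
    q=read_camera(n); print(n,pads(q)); c=tocase(cloud(q))*1e3; k=(q["range_z"]>0)&(abs(c[...,0])<9)&(c[...,2]>82)&(c[...,2]<125)
    for y0 in range(-56,40,8):
        g=c[k&(abs(c[...,1]-y0)<4)]; print(y0,len(g),np.median(g[:,2]).round(1) if len(g) else '',end='; ')
    if n=='scene': a=q["frame"][190:350,270:430]
    else: b=q["frame"][:,80:560]
f=lambda i:cv2.resize(i,(400,400),interpolation=cv2.INTER_CUBIC)
cv2.imwrite("pics/end.png",np.hstack([f(a),f(b)])[...,::-1]); print(r.state()["ft_force"])
E
```

```text
time_s: 28.3
ee_pos: [0.4443, -0.3316, 0.293]
tool_rot: [[0.276, 0.961, 0.001], [0.961, -0.276, -0.0], [-0.0, 0.001, -1.0]]
ft_force: [-0.3, 0.2, 0.2]
grip_width: 0.0856
finger_force: 0.0
scene {'LR': (74, np.float64(52.4)), 'LL': (77, np.float64(51.8)), 'UL': (77, np.float64(52.3)), 'UR': (71, np.float64(52.1)), 'plane LR LL UL UR': [np.float64(50.9), np.float64(50.5), np.float64(50.6), np.float64(50.9)]}
-56 36 91.9; -48 37 92.1; -40 39 91.6; -32 32 92.0; -24 33 91.2; -16 42 92.4; -8 35 91.4; 0 34 91.4; 8 39 91.6; 16 36 92.1; 24 40 91.8; 32 37 95.9; wrist {'LR': (422, np.float64(54.3)), 'LL': (418, np.float64(54.2)), 'UL': (861, np.float64(54.2)), 'UR': (872, np.float64(54.2)), 'plane LR LL UL UR': [np.float64(52.8), np.float64(52.6), np.float64(52.8), np.float64(53.0)]}
-56 316 93.6; -48 306 93.6; -40 311 93.6; -32 226 93.5; -24 337 93.3; -16 372 93.8; -8 259 93.5; 0 310 93.6; 8 310 93.6; 16 308 93.5; 24 280 93.9; 32 281 97.4; [ 0.77859933  0.28052299 -0.18150294]
```

View pics/end.png

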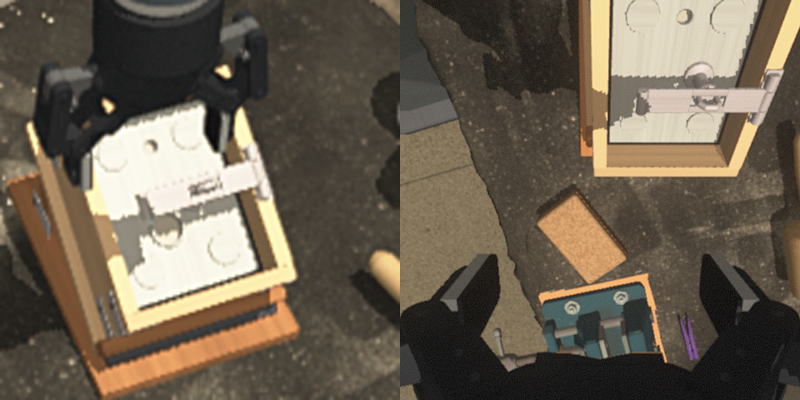

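The picture shows the hasp lying flat over the staple, which stands up through the slot at about (205,185) on the left and (708,100) on the right. The lid is level all round, and the gripper is clear of everything.

```bash
python3 -c "
from cell import r
print(r.sign_off())"
```

```text
the job is handed in; nothing more can be done
None
```

The job is done and handed in: all four pads measure within 0.1 mm of each other at the home height, a push of about 24–25 N was held on the upper right pad for over a second, the hasp lies flat over the staple, and the robot never went near the mallet, the sanding block or the brush.

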